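# Weigh two jade eyepieces and bed the heavier one in the kaleidoscope stand

## Robot

A 7-joint arm with a two-finger parallel gripper is mounted at the origin on the work surface. World frame = base frame: x ahead of the robot, y to its left, z up, the work surface at z = 0. Lengths are in m, angles in rad, forces in N, time in s.
With the tool pointing down it reaches from about 0.425 to 0.925 m from the base axis. Payload 6.8 kg.
Tool frame: the origin (TCP) lies at the very end of the fingers, on their centre line; the grasp point (between the pads) lies 19 mm behind it (tcp_to_grasp is the distance from the TCP to the grasp point, in m); z points along the fingers, y is the direction in which the jaws open and shut (so a half turn about z gives the same grasp; the last joint's range is limited). The gripper opens to 85 mm and grips with 20 to 120 N. Pads are 22 mm wide; open, the fingers measure 114 mm over their backs; the gripper's body (76 mm by 85 mm) begins 54 mm behind the grasp point. The pads swing forward as they close: fully open they stand 13 mm farther back than shut.
Start: joints at [-1.402, 0.477, 0.022, 1.555, -0.011, 1.109, -0.083], TCP at [0.184, 0.649, 0.231] pointing down, gripper open.
Joint ranges: [-2.96, 2.96], [-0.34, 2.1], [-1.41, 1.46], [0.24, 2.44], [-1.37, 4.51], [0.17, 1.92], [-2.96, 2.96]. Speed limits (rad/s): [2.39, 2.39, 3.14, 3.14, 3.14, 3.14, 3.14].

## Interface

Orientations are given as a unit quaternion [w, x, y, z].
In Python, from station import * gives the robot as it stands.
- The arm moves only by the tool apply_moves, never from a script. Its argument "increments" is one flat list of numbers, 5 for each row, row after row: the finger opening in mm, from 0 to 85.4, then the shift along the tool's x, y, z in mm, then the turn about the tool's z in degrees. In form: [claw, tx, ty, tz, roll, claw, tx, ty, tz, roll, ...]. A call has 1 to 12 rows; each row shifts and turns the pose as measured when the row begins, along the tool's axes as they then stand; what a row does not reach is not made up. A row lasts 1/8 s, in which the tool goes at most 62.5 mm and 10.7 degrees, less where a joint would pass 70% of its speed; a pose out of reach is approached as far as the arm can. A call with a gripper value outside its range is refused whole. The fingers move at their own pace and stop on an object; "squeeze" is the grip in N (left out, the last holds). Time passes only in rows, so rows that do not move let the fingers close. It gives the time, the measured TCP pose, the force and the opening at its end, in the units of the state.
- get_obs(): the state, without advancing time (a new reading comes with each control period).
- read_camera(name): name is "scene" or "top" or "wrist"; returns (picture, depth): 384x512x3 uint8, blue, green, red; 384x512 float32, m along the optical axis (not along the pixel's ray), 0 where there is no reading.
- get_calibration(name): a dict with "mtx" (3x3 intrinsics, pixels), "camera_from_world" (4x4, takes a point from world to camera coordinates); the wrist camera has in their place "T_tool_cam" (4x4, takes a point from camera to tool coordinates, whose origin is the TCP and whose axes are the flange's). Camera axes: x right, y down, z forward; pixel columns grow to the right and rows downward; lengths in m; the calibration is good to about 2 mm. The wrist camera is an equidistant fisheye: a pixel r from the principal point sees the ray r / f radians off the axis. A picture is of the moment at which its call begins: read the wrist's pose just before it. get_calibration takes no time and is no camera call.
- hand_in(): hands the job in, once; it reports no verdict.
Trained networks look in the newest picture that a camera, given by its name, has taken for a name from the list of things; names that differ only in an ending like _2 or _b are one class to them, and where a whole thing is asked for, a point or a joint stands for the part that bears it (a point fixed in the world has none). Each returns a list of dicts, best first, with "p" (0 to 1); they miss things now and then, are a little off and sometimes report something else, mostly with a low value. They report only what shows in the picture. A call takes as long as a camera call. They do not tell look-alikes from the thing itself.
- outline_of(camera, thing): "pixels" (384x512 bool, what is visible of it) and "extent" ([centre column, centre row, width, height] in pixels, round what is visible of it).
The state is a dict: "t": time; "q": joint angles; "joint_vel": joint speeds; "joint_torque": joint torques, N m; "eef_pos": TCP position; "tool_rot": TCP orientation; "contact_force": force on the tool from outside, world axes, zero at the start; "torque": the same for the moment, N m; "gripper_width": opening from 0.0 (shut) to 1.0 (fully open).
Only numpy, scipy, OpenCV 4.12 (cv2) and the standard library are available. Lean on these libraries where they do the work, as an engineer would, in place of code of your own. Each camera call takes 0.05 s, during which the arm holds its last target.

## Task

Find the heavier of the two jade eyepieces: set them gently on opposite pans of the balance, let go of both and let the beam tip and settle. Then put the heavier one, foot down, into the bore of the teak stand base and press it down on the cork pad with a steady firm push of about 15 N for one full second, never more than 25 N, and let go. Leave the lighter one on its pan, and do not disturb the bead dish, the tube or the jar.

Things in the scene. Friction and masses are not known exactly. Their poses are not given: they have to be found in the camera images.
- eye_p_mid (a point): Centre (half-way up) of one pale jade eyepiece: upright turned part 56 mm tall; foot 28 mm in diameter and 24 mm long at the bottom (lower end tapered to 21 mm over its last 5 mm), body 38 mm in diameter above that (26 to 56 mm above the underside). 0.11 to 0.22 kg. Looks just like the other; only the weight differs, by 45 g or more. z axis up. Starts on the turntable.
- eye_q_mid (a point): Centre (half-way up) of the other eyepiece, same shape, size and look, different weight; either may be the heavier. Starts on the turntable.
- eye_p: The first eyepiece itself; origin at the centre of its underside, 28 mm below its centre point.
- eye_q: The second eyepiece itself; origin at the centre of its underside, 28 mm below its centre point.
- balance: Grey and brass equal-arm balance fixed on the bench, 200 mm (y) by 90 mm (x) base, 123 mm high at the white pointer plate in its middle. Origin at the centre of its underside on the bench; its y axis runs along the beam towards the left pan. It is delicate: no more than 20 N in total on it (the two eyepieces weigh about 3 N together).
- beam (a joint): Tilt of the beam in rad, -0.1 to 0.1 (stops). 0 is level (empty). Positive: the left (+y) pan is down; negative: the right pan is down. The pans stay level, and ride 9 mm down or up at the stops. A lone eyepiece, or a difference of 15 g, tips it fully in about a second.
- pan_left_floor (a point): Centre of the upper face of the floor of the left brass pan (balance +y end, 90 mm from the middle). Floor 68 mm across inside, sloping rim 5 mm above the floor, 78 mm across; about 96 mm above the bench when level. Yields 9 mm downwards under a few newtons at most.
- pan_right_floor (a point): The same for the right pan (balance -y end).
- stand: Teak stand base, square block 84 x 84 x 42 mm fixed on the turntable, with a round upright blind bore 32 mm in diameter in the middle of its top. Origin at the centre of its underside, z up.
- bore (a point): Centre of the mouth of the bore, level with the stand's top face (42 mm above its underside). A springy cork pad (about 8 N per mm) lies in the bore, its face 4 to 18 mm below the mouth; how deep differs each time and is not measured, so it must be felt. The foot of a seated eyepiece stands on the pad, its body above the stand's top.
- turntable: Cast-aluminium lazy-susan, 320 mm in diameter, locked (does not turn). Origin at the centre of its underside on the bench; its top is 30 mm up.
- bead_dish: Tin dish, 60 mm across, 21 mm high with three violet glass beads stuck in it, on the turntable. Origin at the centre of its underside. Leave alone.
- tube: Silver-plated brass tube 32 mm in diameter, 130 mm long along its x axis, lying between small chocks on the turntable. Origin at the middle of its underside. Leave alone.
- jar: Small amber jar, 44 mm in diameter, 60 mm tall, on the bench. Origin at the centre of its underside. Leave alone.
Not all that is in view belongs to the job. Leave any pink look-alike of the eye_q alone. Leave any black look-alike of the eye_p alone.

How it is judged:
By the outcome, as a careful person would: the job done as asked, in the order asked, and still so for the second after the job is handed in, with the robot touching nothing.
It also fails if it takes over 72 s, if anything falls off the work surface, if the arm or the gripper's body presses on something with over 40 N, if the wrist force passes 120 N, or if a joint passes its speed limit or range.

## Working session

There is one attempt and no reset: what is moved stays moved. The work goes in short steps, Python scripts to look and compute and a tool call to move; the robot and the scene stay as the last step left them, time stands still between calls to the robot, and variables do not carry over. Pictures are saved under pics/ and viewed, and the job is handed in when it is done.

Besides the shell and the picture viewer there is one more tool, called after "Call:" as name(argument=value, ...) on one line, values as JSON. apply_moves: Moves the arm, as the interface text tells. Its arguments: {"type":"object","properties":{"increments":{"type":"array"},"squeeze":{"type":"number"}},"required":["increments"]}

```bash
ls; mkdir -p pics; python3 - <<'E'
from station import *
import cv2,numpy as np
o=get_obs();print({k:np.round(v,3).tolist() for k,v in o.items()})
for n in ["scene","top","wrist"]:
    p,d=read_camera(n);cv2.imwrite(f"pics/{n}0.png",p);np.save(f"{n}_d.npy",d)
    c=get_calibration(n);print(n,{k:np.round(v,4).tolist() if not isinstance(v,str) else v for k,v in c.items()})
E
```

```text
pics
{'t': 0.0, 'q': [-1.402, 0.478, 0.022, 1.556, -0.011, 1.109, -0.083], 'joint_vel': [0.001, -0.001, -0.001, -0.002, 0.001, -0.001, 0.0], 'joint_torque': [0.0, -59.646, 1.608, -28.119, 0.013, 0.009, -0.0], 'eef_pos': [0.184, 0.649, 0.23], 'tool_rot': [-0.0, 0.138, 0.99, -0.001], 'contact_force': [0.092, 0.001, -0.237], 'torque': [-0.004, 0.031, 0.042], 'gripper_width': 1.002}
scene {'mtx': [[391.15, 0.0, 266.2734], [0.0, 391.15, 192.8386], [0.0, 0.0, 1.0]], 'camera_from_world': [[0.0539, 0.9984, 0.0194, 0.0295], [0.6536, -0.0206, -0.7566, -0.2955], [-0.7549, 0.0534, -0.6536, 1.4468], [0.0, 0.0, 0.0, 1.0]]}
top {'mtx': [[354.5426, 0.0, 254.7419], [0.0, 354.5426, 191.4282], [0.0, 0.0, 1.0]], 'camera_from_world': [[-0.0003, -0.9998, 0.0183, -0.0752], [-0.9843, -0.0029, -0.1765, 0.5411], [0.1765, -0.0181, -0.9841, 0.8063], [0.0, 0.0, 0.0, 1.0]]}
wrist {'mtx': [[297.3186, 0.0, 253.3062], [0.0, 297.3186, 196.0303], [0.0, 0.0, 1.0]], 'T_tool_cam': [[-0.0006, -0.9517, -0.3071, 0.0785], [1.0, -0.0005, -0.0005, 0.0002], [0.0004, -0.3071, 0.9517, -0.1416], [0.0, 0.0, 0.0, 1.0]]}
```

View pics/scene0.png

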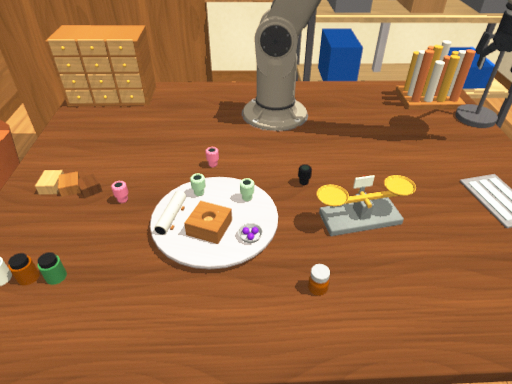

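View pics/top0.png

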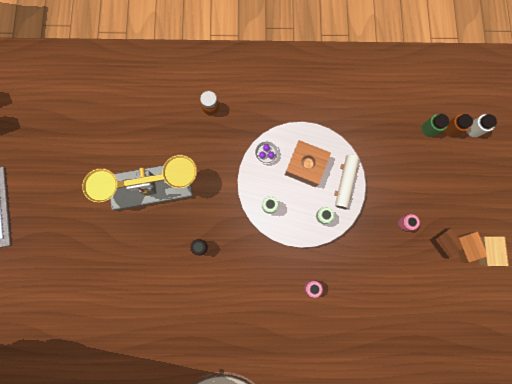

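View pics/wrist0.png

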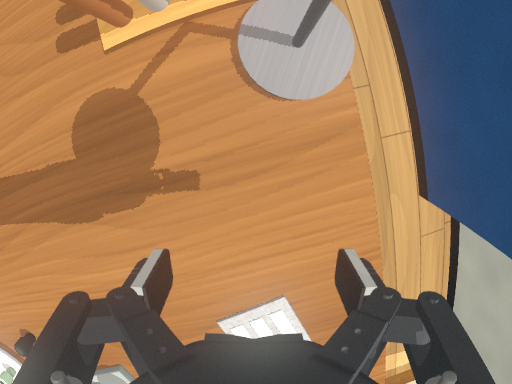

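The views show two jade eyepieces on the turntable (top image (270,205) and (326,215)) and the stand at (308,163). The bead dish is at (267,153), the tube at (347,180), the balance at (145,180), and the jar at (209,102). The pink and black look-alikes are off the turntable.

```bash
cat > h.py <<'E'
from station import *
import cv2,numpy as np
from scipy.spatial.transform import Rotation as R
def cloud(n,d):
    c=get_calibration(n);K=np.array(c["mtx"]);T=np.linalg.inv(np.array(c["camera_from_world"]))
    v,u=np.mgrid[:384,:512]
    P=np.stack([(u-K[0,2])*d/K[0,0],(v-K[1,2])*d/K[1,1],d],-1)
    W=P@T[:3,:3].T+T[:3,3]; W[d==0]=np.nan
    return W
def proj(n,p):
    c=get_calibration(n);K=np.array(c["mtx"]);T=np.array(c["camera_from_world"])
    q=T[:3,:3]@np.array(p)+T[:3,3];q=K@q;return q[:2]/q[2]
def pose():
    o=get_obs();return np.array(o["eef_pos"]),R.from_quat(np.array(o["tool_rot"])[[1,2,3,0]]),o
E
python3 - <<'E'
from h import *
for n in ["scene","top"]:
    p,d=read_camera(n);W=cloud(n,d);np.save(n+"_W.npy",W)
    for th in ["eye_p","stand","balance","pan_left_floor","beam","turntable","bead_dish","tube","jar"]:
        for r in outline_of(n,th)[:6]:
            m=r["pixels"];Q=W[m];Q=Q[~np.isnan(Q[:,0])]
            if len(Q)<5: continue
            zt=np.percentile(Q[:,2],95);tp=Q[Q[:,2]>zt-.006]
            print(n,th,round(r["p"],2),np.round(r["extent"],0).tolist(),"ztop",zt.round(4),"topmean",tp.mean(0).round(4),"topmid",((tp.min(0)+tp.max(0))/2).round(4),"rng",(tp.max(0)-tp.min(0)).round(3))
E
```

```text
scene eye_p 0.83 [122.0, 192.0, 20.0, 20.0] ztop 0.0579 topmean [ 0.4723 -0.4463  0.0561] topmid [ 0.4698 -0.4472  0.0563] rng [0.035 0.036 0.008]
scene eye_p 0.75 [246.0, 189.0, 16.0, 22.0] ztop 0.0882 topmean [ 0.5089 -0.1088  0.0864] topmid [ 0.5071 -0.1092  0.0862] rng [0.036 0.034 0.007]
scene eye_p 0.73 [211.0, 157.0, 14.0, 16.0] ztop 0.0576 topmean [ 0.3181 -0.2096  0.056 ] topmid [ 0.3166 -0.2103  0.0559] rng [0.032 0.033 0.009]
scene eye_p 0.71 [304.0, 174.0, 12.0, 21.0] ztop 0.0582 topmean [0.4129 0.0567 0.0562] topmid [0.4102 0.0565 0.0565] rng [0.035 0.029 0.008]
scene eye_p 0.58 [198.0, 186.0, 18.0, 18.0] ztop 0.0881 topmean [ 0.485  -0.236   0.0862] topmid [ 0.4827 -0.2359  0.0857] rng [0.037 0.034 0.007]
scene stand 0.83 [209.0, 224.0, 46.0, 46.0] ztop 0.074 topmean [ 0.6124 -0.2022  0.0723] topmid [ 0.611  -0.2026  0.0721] rng [0.11  0.109 0.008]
scene stand 0.25 [245.0, 187.0, 12.0, 17.0] ztop 0.0882 topmean [ 0.5101 -0.109   0.0864] topmid [ 0.5077 -0.1093  0.0862] rng [0.034 0.033 0.007]
scene balance 0.86 [366.0, 207.0, 94.0, 62.0] ztop 0.1019 topmean [0.5557 0.18
[... 2566 characters left out ...]
187.0, 127.0, 123.0] ztop 0.0335 topmean [ 0.5558 -0.1822  0.0311] topmid [ 0.5677 -0.1895  0.0565] rng [0.317 0.317 0.058]
top turntable 0.54 [347.0, 183.0, 22.0, 56.0] ztop 0.064 topmean [ 0.565  -0.2973  0.0613] topmid [ 0.5661 -0.2976  0.0624] rng [0.128 0.052 0.009]
top bead_dish 0.75 [266.0, 152.0, 26.0, 21.0] ztop 0.0512 topmean [ 0.6405 -0.1033  0.0487] topmid [ 0.6407 -0.1024  0.0504] rng [0.057 0.054 0.01 ]
top tube 0.96 [345.0, 183.0, 20.0, 56.0] ztop 0.064 topmean [ 0.565  -0.2974  0.0613] topmid [ 0.5661 -0.2976  0.0624] rng [0.128 0.052 0.009]
top jar 0.71 [210.0, 102.0, 18.0, 22.0] ztop 0.0633 topmean [0.7731 0.0418 0.0613] topmid [0.775  0.0419 0.0611] rng [0.039 0.035 0.007]
```

```bash
cat >> h.py <<'E'
def rows(targets, claw, step=55, dz_first=False):
    """targets: list of (x,y,z,a_deg or None, nrows)"""
    p,r,o=pose(); M=r.as_matrix(); a=np.degrees(np.arctan2(M[1,1],M[0,1]))
    p=p.copy()
    for (x,y,z,at,n) in targets:
        t=np.array([x,y,z]); at=a if at is None else at
        d=(t-p)/n; da=(at-a)/n
        for i in range(n):
            ar=np.radians(a)
            ty=np.array([np.cos(ar),np.sin(ar),0]);tx=np.array([-np.sin(ar),np.cos(ar),0])
            print([claw,round(float(d@tx*1e3),1),round(float(d@ty*1e3),1),round(float(-d[2]*1e3),1),round(-da,1)])
            a+=da
        p=t
def st():
    p,r,o=pose();M=r.as_matrix()
    print("t",round(o["t"],2),"p",p.round(4),"a",round(np.degrees(np.arctan2(M[1,1],M[0,1])),2),"tilt",M[:,2].round(3),"F",np.round(o["contact_force"],2),"w",round(o["gripper_width"],3))
E
python3 - <<'E'
from h import *
st();rows([(0.45,0.30,0.28,52,9),(0.49,-0.12,0.29,30,9)],85)
W=np.load("top_W.npy")
W2=np.load("scene_W.npy")
for w in (W,W2):
    for c in ((0.545,0.276),(0.575,0.101)):
        m=(np.hypot(w[...,0]-c[0],w[...,1]-c[1])<.05)&(w[...,2]>.09)&(w[...,2]<.108)
        Q=w[m];print(len(Q),((Q.min(0)+Q.max(0))/2).round(4),(Q.max(0)-Q.min(0)).round(3),np.percentile(Q[:,2],[10,50,90]).round(4))
E
```

```text
t 1.15 p [0.1845 0.6493 0.2313] a 74.14 tilt [ 0.  0. -1.] F [-0.44 -0.4  -1.29] w 0.996
[85, -39.0, -29.3, -5.4, np.float64(2.5)]
[85, -40.2, -27.6, -5.4, np.float64(2.5)]
[85, -41.4, -25.8, -5.4, np.float64(2.5)]
[85, -42.4, -24.0, -5.4, np.float64(2.5)]
[85, -43.4, -22.2, -5.4, np.float64(2.5)]
[85, -44.3, -20.3, -5.4, np.float64(2.5)]
[85, -45.2, -18.4, -5.4, np.float64(2.5)]
[85, -45.9, -16.4, -5.4, np.float64(2.5)]
[85, -46.6, -14.4, -5.4, np.float64(2.5)]
[85, -32.2, -34.0, -1.1, np.float64(2.4)]
[85, -33.7, -32.6, -1.1, np.float64(2.4)]
[85, -35.0, -31.2, -1.1, np.float64(2.4)]
[85, -36.3, -29.6, -1.1, np.float64(2.4)]
[85, -37.5, -28.1, -1.1, np.float64(2.4)]
[85, -38.7, -26.4, -1.1, np.float64(2.4)]
[85, -39.8, -24.8, -1.1, np.float64(2.4)]
[85, -40.8, -23.0, -1.1, np.float64(2.4)]
[85, -41.8, -21.3, -1.1, np.float64(2.4)]
911 [0.5456 0.2761 0.0991] [0.074 0.077 0.012] [0.0958 0.0979 0.1012]
881 [0.5786 0.1    0.0993] [0.075 0.075 0.013] [0.0956 0.0976 0.1012]
487 [0.5448 0.2755 0.0982] [0.08  0.074 0.011] [0.0955 0.0972 0.101 ]
538 [0.5763 0.0988 0.0987] [0.077 0.076 0.009] [0.0954 0.097  0.1008]
```

Call:
apply_moves(increments=[85,-39,-29,-5.5,2.5,85,-40,-27.5,-5.5,2.5,85,-41.5,-26,-5.5,2.5,85,-42.5,-24,-5.5,2.5,85,-43.5,-22,-5.5,2.5,85,-44.5,-20.5,-5.5,2.5,85,-45,-18.5,-5.5,2.5,85,-46,-16.5,-5.5,2.5,85,-46.5,-14.5,-5.5,2.5], squeeze=30)

```text
t: 2.28
eef_pos: [0.4525, 0.2916, 0.2819]
tool_rot: [-0.001, 0.331, 0.944, 0.002]
contact_force: [1.2, 0.0, -0.2]
gripper_width: 0.998
```

```bash
python3 - <<'E'
from h import *
st();rows([(0.49,-0.12,0.29,30,9)],60)
E
```

```text
t 2.27 p [0.4525 0.2916 0.2819] a 51.4 tilt [ 0.     0.004 -1.   ] F [ 1.15  0.03 -0.16] w 0.998
[60, -31.8, -33.1, -0.9, np.float64(2.4)]
[60, -33.1, -31.8, -0.9, np.float64(2.4)]
[60, -34.4, -30.4, -0.9, np.float64(2.4)]
[60, -35.7, -28.9, -0.9, np.float64(2.4)]
[60, -36.8, -27.4, -0.9, np.float64(2.4)]
[60, -37.9, -25.9, -0.9, np.float64(2.4)]
[60, -39.0, -24.3, -0.9, np.float64(2.4)]
[60, -39.9, -22.6, -0.9, np.float64(2.4)]
[60, -40.8, -21.0, -0.9, np.float64(2.4)]
```

Tracking is good. On to hover over the turntable.

Call:
apply_moves(increments=[60,-32,-33,-1,2.4,60,-33,-32,-1,2.4,60,-34.5,-30.5,-1,2.4,60,-35.5,-29,-1,2.4,60,-37,-27.5,-1,2.4,60,-38,-26,-1,2.4,60,-39,-24,-1,2.4,60,-40,-22.5,-1,2.4,60,-41,-21,-1,2.4,60,0,0,0,0])

```text
t: 3.52
eef_pos: [0.4889, -0.1386, 0.2924]
tool_rot: [0.002, 0.511, 0.86, 0.005]
contact_force: [0.2, -0.0, -0.3]
gripper_width: 0.698
```

```bash
cat >> h.py <<'E'
def wproj(p,pw,r):
    c=get_calibration("wrist");K=np.array(c["mtx"]);T=np.array(c["T_tool_cam"])
    q=r.inv().apply(np.atleast_2d(pw)-p); q=(q-T[:3,3])@T[:3,:3]
    rho=np.hypot(q[:,0],q[:,1]);th=np.arctan2(rho,q[:,2])
    return np.stack([K[0,2]+K[0,0]*th*q[:,0]/rho,K[1,2]+K[1,1]*th*q[:,1]/rho],-1)
def wcloud(d,p,r):
    c=get_calibration("wrist");K=np.array(c["mtx"]);T=np.array(c["T_tool_cam"])
    v,u=np.mgrid[:384,:512];x=(u-K[0,2])/K[0,0];y=(v-K[1,2])/K[1,1];th=np.hypot(x,y)+1e-9
    s=np.tan(np.minimum(th,1.5))/th
    P=np.stack([x*s*d,y*s*d,d],-1)@T[:3,:3].T+T[:3,3]
    W=r.apply(P.reshape(-1,3)).reshape(384,512,3)+p;W[(d==0)|(th>1.4)]=np.nan
    return W
def circ(W,c,zlo,zhi,rad):
    m=(np.hypot(W[...,0]-c[0],W[...,1]-c[1])<rad)&(W[...,2]>zlo)&(W[...,2]<zhi)
    Q=W[m];return len(Q),((Q.min(0)+Q.max(0))/2).round(4),Q.mean(0).round(4),(Q.max(0)-Q.min(0)).round(3)
E
python3 - <<'E'
from h import *
st();p,r,o=pose();im,d=read_camera("wrist");W=wcloud(d,p,r);np.save("w1.npy",W)
for nm,c in (("A",(0.506,-.1075)),("B",(0.482,-.2357))):
    print(nm,circ(W,c,.08,.092,.03))
print("stand",circ(W,(.61,-.2005),.067,.078,.065))
for c in [(0.506,-.1075,.086),(0.482,-.2357,.086),(.610,-.2005,.072)]:
    u=wproj(p,c,r)[0];cv2.circle(im,(int(u[0]),int(u[1])),3,(0,0,255),1)
cv2.imwrite("pics/w1.png",im)
E
```

```text
t 3.52 p [ 0.4889 -0.1386  0.2924] a 28.59 tilt [ 0.009  0.007 -1.   ] F [ 0.16 -0.05 -0.29] w 0.698
A (747, array([ 0.506, -0.11 ,  0.084]), array([ 0.5051, -0.1096,  0.0849]), array([0.038, 0.038, 0.008]))
B (591, array([ 0.481 , -0.2372,  0.0839]), array([ 0.4808, -0.2355,  0.0848]), array([0.037, 0.037, 0.008]))
stand (2341, array([ 0.61  , -0.2022,  0.0704]), array([ 0.6005, -0.2   ,  0.0712]), array([0.109, 0.108, 0.007]))
```

View pics/w1.png

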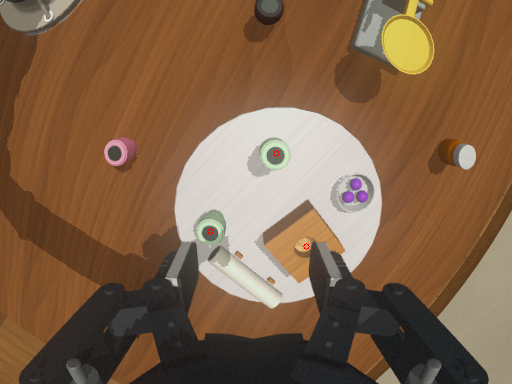

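A and B check out: wrist and fixed cameras agree to about 2 mm. Next, the A pick: descend above it, then check.

```bash
python3 - <<'E'
from h import *
rows([(0.506,-0.109,0.125,30,5)],62)
E
```

```text
[62, 3.2, 5.6, 33.4, np.float64(-0.2)]
[62, 3.1, 5.6, 33.4, np.float64(-0.2)]
[62, 3.1, 5.6, 33.4, np.float64(-0.2)]
[62, 3.1, 5.6, 33.4, np.float64(-0.2)]
[62, 3.1, 5.7, 33.4, np.float64(-0.2)]
```

Call:
apply_moves(increments=[62,3.1,5.6,33,0,62,3.1,5.6,33,0,62,3.1,5.6,33,0,62,3.1,5.6,33,0,62,3.1,5.6,33,0,62,0,0,0,0])

```text
t: 4.32
eef_pos: [0.5104, -0.0969, 0.1238]
tool_rot: [0.002, 0.503, 0.864, 0.009]
contact_force: [-0.5, -0.6, 0.6]
gripper_width: 0.729
```

```bash
python3 - <<'E'
from h import *
st();rows([(0.506,-0.109,0.054,None,3)],62)
p,r,o=pose();im,d=read_camera("wrist")
c=np.array([.506,-.109,.086]);a=np.linspace(0,6.28,40)
for u in wproj(p,c+.019*np.stack([np.cos(a),np.sin(a),0*a],-1),r): cv2.circle(im,(int(u[0]),int(u[1])),1,(0,0,255),-1)
W=wcloud(d,p,r);print(circ(W,c,.08,.092,.03))
cv2.imwrite("pics/w2.png",im)
E
```

```text
t 4.33 p [ 0.5104 -0.0969  0.1238] a 29.59 tilt [ 0.012  0.013 -1.   ] F [-0.55 -0.55  0.56] w 0.729
[62, -2.8, -3.3, 23.3, np.float64(-0.0)]
[62, -2.8, -3.3, 23.3, np.float64(-0.0)]
[62, -2.8, -3.3, 23.3, np.float64(-0.0)]
(2192, array([ 0.5052, -0.1096,  0.0839]), array([ 0.5046, -0.1076,  0.0848]), array([0.037, 0.038, 0.008]))
```

View pics/w2.png

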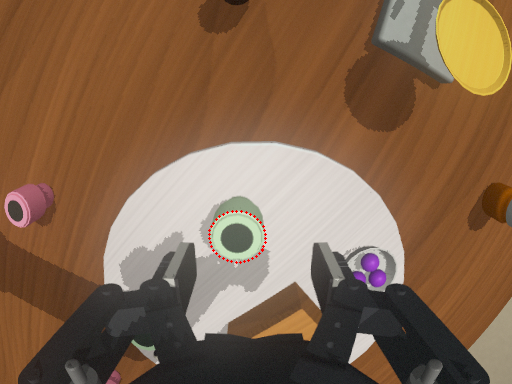

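```bash
cat >> h.py <<'E'
def rows(targets, claw, **k):
    p,r,o=pose(); M=r.as_matrix(); a=np.degrees(np.arctan2(M[1,1],M[0,1])); p=p.copy()
    for (x,y,z,at,n) in targets:
        t=np.array([x,y,z]); at=a if at is None else at
        d=(t-p)/n; da=(at-a)/n
        for i in range(n):
            print([claw]+[float(v) for v in (r.inv().apply(d)*1e3).round(1)]+[round(float(-da),1)])
            r=r*R.from_euler("z",-da,degrees=True); a+=da
        p=t
E
python3 - <<'E'
from h import *
st();rows([(0.506,-0.109,0.118,None,2),(0.506,-0.109,0.054,None,4)],62)
E
```

```text
t 4.38 p [ 0.5114 -0.0976  0.1252] a 29.55 tilt [ 0.014  0.013 -1.   ] F [0.8  0.28 0.45] w 0.724
[62, -3.6, -5.2, 3.5, -0.0]
[62, -3.6, -5.2, 3.5, -0.0]
[62, -0.1, -0.3, 16.0, -0.0]
[62, -0.1, -0.3, 16.0, -0.0]
[62, -0.1, -0.3, 16.0, -0.0]
[62, -0.1, -0.3, 16.0, -0.0]
```

Call:
apply_moves(increments=[62,-3.6,-5.2,3.5,0,62,-3.6,-5.2,3.5,0,62,0,0,0,0])

```text
t: 4.75
eef_pos: [0.5074, -0.1102, 0.1209]
tool_rot: [0.005, 0.503, 0.864, 0.011]
contact_force: [-0.3, -0.6, 0.6]
gripper_width: 0.726
```

```bash
python3 - <<'E'
from h import *
st();rows([(0.506,-0.109,0.054,None,4)],62)
E
```

```text
t 4.75 p [ 0.5074 -0.1102  0.1209] a 29.55 tilt [ 0.02   0.014 -1.   ] F [-0.27 -0.59  0.58] w 0.726
[62, 0.4, -0.6, 16.7, -0.0]
[62, 0.4, -0.6, 16.7, -0.0]
[62, 0.4, -0.6, 16.7, -0.0]
[62, 0.4, -0.6, 16.7, -0.0]
```

Call:
apply_moves(increments=[62,0.5,-0.6,22,0,62,0.5,-0.6,22,0,62,0.5,-0.6,22,0])

```text
t: 5.12
eef_pos: [0.5095, -0.1099, 0.0567]
tool_rot: [0.009, 0.504, 0.864, 0.013]
contact_force: [-0.1, -0.3, 0.6]
gripper_width: 0.725
```

```bash
python3 - <<'E'
from h import *
st();rows([(0.506,-0.109,0.054,None,1)],62)
E
```

```text
t 5.12 p [ 0.5095 -0.1099  0.0567] a 29.47 tilt [ 0.028  0.014 -1.   ] F [-0.13 -0.33  0.6 ] w 0.725
[62, 2.5, -2.7, 2.6, -0.0]
```

Call:
apply_moves(increments=[62,2.5,-2.7,2.6,0,20,0,0,0,0,20,0,0,0,0,20,0,0,0,0], squeeze=50)

```text
t: 5.62
eef_pos: [0.5061, -0.1095, 0.0554]
tool_rot: [0.009, 0.504, 0.863, 0.013]
contact_force: [0.4, 0.8, -1.7]
gripper_width: 0.438
```

```bash
python3 - <<'E'
from h import *
st()
E
```

```text
t 5.62 p [ 0.5061 -0.1095  0.0554] a 29.42 tilt [ 0.029  0.014 -0.999] F [ 0.36  0.76 -1.67] w 0.438
```

```bash
python3 - <<'E'
from h import *
rows([(0.508,-0.08,0.20,None,3),(0.545,0.276,0.20,None,7)],20)
E
```

```text
[20, 8.1, 6.9, -48.0, -0.0]
[20, 8.1, 6.9, -48.0, -0.0]
[20, 8.1, 6.9, -48.0, -0.0]
[20, 41.7, 29.6, 0.9, -0.0]
[20, 41.7, 29.6, 0.9, -0.0]
[20, 41.7, 29.6, 0.9, -0.0]
[20, 41.7, 29.6, 0.9, -0.0]
[20, 41.7, 29.6, 0.9, -0.0]
[20, 41.7, 29.6, 0.9, -0.0]
[20, 41.7, 29.6, 0.9, -0.0]
```

Call:
apply_moves(increments=[20,0,0,-40,0,20,8,7,-48,0,20,8,7,-48,0,20,0,0,-9,0])

```text
t: 6.12
eef_pos: [0.5057, -0.09, 0.2047]
tool_rot: [0.008, 0.505, 0.863, 0.013]
contact_force: [-0.4, -0.2, -3.0]
gripper_width: 0.435
```

```bash
python3 - <<'E'
from h import *
st()
rows([(0.545,0.276,0.20,None,7)],20)
E
```

```text
t 6.12 p [ 0.5057 -0.09    0.2047] a 29.39 tilt [ 0.027  0.014 -1.   ] F [-0.35 -0.19 -3.  ] w 0.435
[20, 42.8, 30.5, 1.6, -0.0]
[20, 42.8, 30.5, 1.6, -0.0]
[20, 42.8, 30.5, 1.6, -0.0]
[20, 42.8, 30.5, 1.6, -0.0]
[20, 42.8, 30.5, 1.6, -0.0]
[20, 42.8, 30.5, 1.6, -0.0]
[20, 42.8, 30.5, 1.6, -0.0]
```

Call:
apply_moves(increments=[20,43,30.5,1.6,0,20,43,30.5,1.6,0,20,43,30.5,1.6,0,20,43,30.5,1.6,0,20,43,30.5,1.6,0,20,43,30.5,1.6,0,20,40,28,1.6,0,20,0,0,0,0])

```text
t: 7.12
eef_pos: [0.542, 0.2815, 0.1932]
tool_rot: [0.007, 0.506, 0.862, 0.01]
contact_force: [0.2, -0.5, -2.2]
gripper_width: 0.433
```

```bash
python3 - <<'E'
from h import *
st()
p,r,o=pose();im,d=read_camera("wrist")
c=np.array([.545,.276,.1]);a=np.linspace(0,6.28,60)
for cc in (c,(.577,.0995,.1)):
  for u in wproj(p,np.array(cc)+.039*np.stack([np.cos(a),np.sin(a),0*a],-1),r): cv2.circle(im,(int(u[0]),int(u[1])),1,(0,0,255),-1)
W=wcloud(d,p,r);np.save("w3.npy",W);print(circ(W,c,.093,.106,.045),circ(W,(.577,.0995),.093,.106,.045))
cv2.imwrite("pics/w3.png",im)
E
```

```text
t 7.12 p [0.542  0.2815 0.1932] a 29.16 tilt [ 0.022  0.011 -1.   ] F [ 0.22 -0.48 -2.23] w 0.433
(4853, array([0.5451, 0.2751, 0.0978]), array([0.5415, 0.2803, 0.096 ]), array([0.077, 0.076, 0.009])) (94, array([0.5626, 0.1043, 0.0973]), array([0.562 , 0.1092, 0.0983]), array([0.047, 0.063, 0.008]))
```

View pics/w3.png

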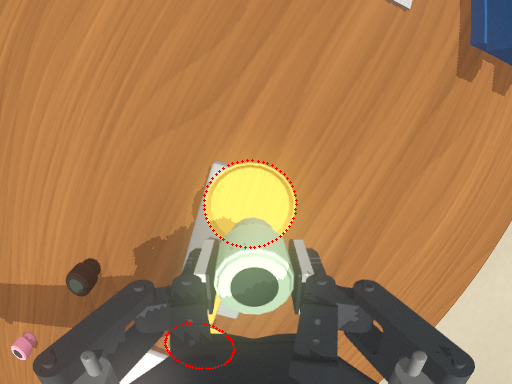

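```bash
python3 - <<'E'
from h import *
st()
rows([(0.545,0.276,0.130,None,4)],20)
E
```

```text
t 7.17 p [0.5423 0.2783 0.1932] a 28.97 tilt [ 0.021  0.009 -1.   ] F [-0.23 -0.37 -1.61] w 0.436
[20, -0.8, -0.0, 15.8, -0.0]
[20, -0.8, -0.0, 15.8, -0.0]
[20, -0.8, -0.0, 15.8, -0.0]
[20, -0.8, -0.0, 15.8, -0.0]
```

Call:
apply_moves(increments=[20,-0.8,0,16,0,20,-0.8,0,16,0,20,-0.8,0,16,0,20,-0.8,0,14,0,20,0,0,0,0])

```text
t: 7.8
eef_pos: [0.5444, 0.2693, 0.1246]
tool_rot: [0.006, 0.511, 0.86, 0.007]
contact_force: [0.8, -0.4, -1.4]
gripper_width: 0.433
```

```bash
python3 - <<'E'
from h import *
st()
rows([(0.545,0.276,0.114,None,4)],20)
E
```

```text
t 7.8 p [0.5444 0.2693 0.1246] a 28.56 tilt [ 0.018  0.005 -1.   ] F [ 0.81 -0.4  -1.41] w 0.433
[20, 1.4, 0.9, 2.7, -0.0]
[20, 1.4, 0.9, 2.7, -0.0]
[20, 1.4, 0.9, 2.7, -0.0]
[20, 1.4, 0.9, 2.7, -0.0]
```

Call:
apply_moves(increments=[20,3,2,-1,0,20,2.5,1.7,0,0])

```text
t: 8.05
eef_pos: [0.5458, 0.2763, 0.1264]
tool_rot: [0.007, 0.511, 0.859, 0.007]
contact_force: [-0.0, 0.6, -1.8]
gripper_width: 0.437
```

```bash
python3 - <<'E'
from h import *
st()
rows([(0.545,0.276,0.114,None,4)],20)
E
```

```text
t 8.05 p [0.5458 0.2763 0.1264] a 28.53 tilt [ 0.019  0.006 -1.   ] F [-0.04  0.61 -1.81] w 0.437
[20, 0.0, -0.3, 3.1, -0.0]
[20, 0.0, -0.3, 3.1, -0.0]
[20, 0.0, -0.3, 3.1, -0.0]
[20, 0.0, -0.3, 3.1, -0.0]
```

Call:
apply_moves(increments=[20,0,0,2.5,0,20,0,0,2.5,0,20,0,0,2.5,0,20,0,0,2.5,0])

```text
t: 8.55
eef_pos: [0.5465, 0.2776, 0.117]
tool_rot: [0.007, 0.511, 0.86, 0.008]
contact_force: [-0.3, -0.7, -1.8]
gripper_width: 0.436
```

```bash
python3 - <<'E'
from h import *
st()
E
```

```text
t 8.55 p [0.5465 0.2776 0.117 ] a 28.6 tilt [ 0.021  0.008 -1.   ] F [-0.32 -0.65 -1.8 ] w 0.436
```

Call:
apply_moves(increments=[20,0,-0.5,2,0,20,0,-0.5,2,0])

```text
t: 8.8
eef_pos: [0.5459, 0.277, 0.1127]
tool_rot: [0.007, 0.511, 0.86, 0.009]
contact_force: [0.0, -0.0, -2.1]
gripper_width: 0.434
```

```bash
python3 - <<'E'
from h import *
im,d=read_camera("scene");x=cv2.resize(im[130:270,280:440],None,fx=4,fy=4);cv2.imwrite("pics/s4.png",x);st()
E
```

```text
t 8.85 p [0.5456 0.2769 0.1124] a 28.58 tilt [ 0.021  0.007 -1.   ] F [ 0.71 -0.27 -1.51] w 0.433
```

View pics/s4.png

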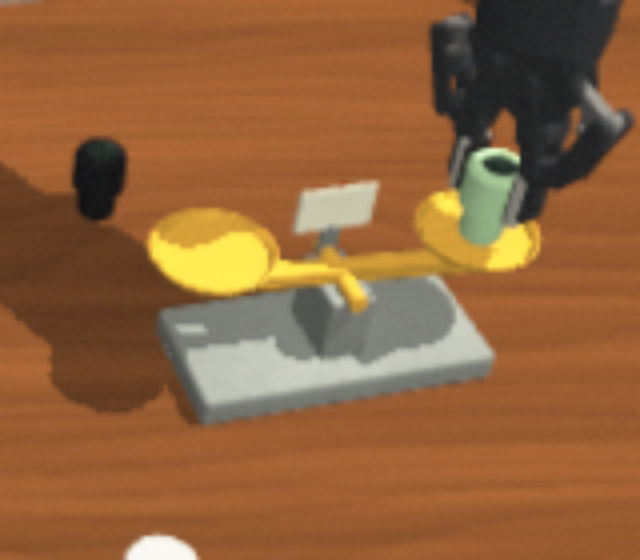

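The eyepiece stands in the left pan, which is going down. Now a little further, until the stop is felt.

Call:
apply_moves(increments=[20,0,0,1.2,0])

```text
t: 8.98
eef_pos: [0.5457, 0.2768, 0.1113]
tool_rot: [0.007, 0.511, 0.86, 0.008]
contact_force: [-2.0, -1.2, 8.4]
gripper_width: 0.436
```

Call:
apply_moves(increments=[20,0,0,1.2,0])

```text
t: 9.1
eef_pos: [0.5459, 0.2768, 0.1112]
tool_rot: [0.007, 0.511, 0.86, 0.009]
contact_force: [-5.0, -2.0, 14.0]
gripper_width: 0.435
```

Call:
apply_moves(increments=[20,0,0,-1,0])

```text
t: 9.22
eef_pos: [0.5459, 0.2769, 0.1125]
tool_rot: [0.007, 0.511, 0.86, 0.009]
contact_force: [-0.3, 0.4, -1.6]
gripper_width: 0.441
```

Call:
apply_moves(increments=[62,0,0,0,0,62,0,0,0,0,62,0,0,0,0])

```text
t: 9.6
eef_pos: [0.5464, 0.2771, 0.1128]
tool_rot: [0.007, 0.511, 0.86, 0.009]
contact_force: [-0.3, 0.7, 0.0]
gripper_width: 0.728
```

```bash
python3 - <<'E'
from h import *
st();rows([(0.545,0.277,0.2,None,3)],62)
p,r,o=pose();im,d=read_camera("wrist");cv2.imwrite("pics/w5.png",im)
E
```

```text
t 9.6 p [0.5464 0.2771 0.1128] a 28.57 tilt [ 0.022  0.009 -1.   ] F [-0.28  0.67  0.  ] w 0.728
[62, 0.1, 0.2, -29.1, -0.0]
[62, 0.1, 0.2, -29.1, -0.0]
[62, 0.1, 0.2, -29.1, -0.0]
```

View pics/w5.png

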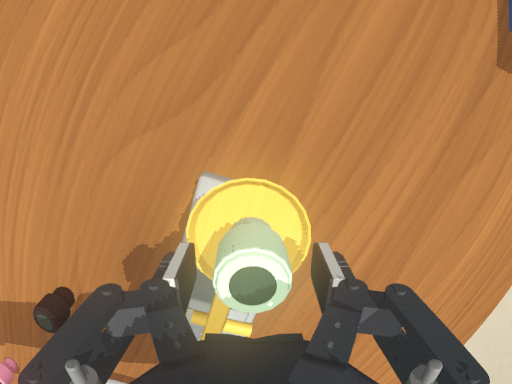

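The eyepiece is released and standing centred between the open pads. I'll rise and go to B.

Call:
apply_moves(increments=[62,0,0.2,-25,0,62,0,0.2,-35,0,62,0,0.2,-35,0])

```text
t: 10.02
eef_pos: [0.5429, 0.2757, 0.2068]
tool_rot: [0.006, 0.511, 0.86, 0.006]
contact_force: [-0.8, 0.2, -0.4]
gripper_width: 0.727
```

```bash
python3 - <<'E'
from h import *
st();rows([(0.4815,-0.2365,0.16,30,10)],62)
E
```

```text
t 10.03 p [0.5429 0.2757 0.2068] a 28.57 tilt [ 0.016  0.004 -1.   ] F [-0.77  0.2  -0.45] w 0.727
[62, -42.0, -30.0, 4.4, -0.1]
[62, -42.0, -30.1, 4.4, -0.1]
[62, -41.9, -30.2, 4.4, -0.1]
[62, -41.8, -30.3, 4.4, -0.1]
[62, -41.7, -30.4, 4.4, -0.1]
[62, -41.7, -30.5, 4.4, -0.1]
[62, -41.6, -30.6, 4.4, -0.1]
[62, -41.5, -30.7, 4.4, -0.1]
[62, -41.4, -30.8, 4.4, -0.1]
[62, -41.3, -30.9, 4.4, -0.1]
```

Call:
apply_moves(increments=[62,-42,-30,4,0,62,-42,-30,4,0,62,-42,-30,4,0,62,-42,-30,4,0,62,-42,-30,4,0,62,-42,-30.5,4,0,62,-42,-30.5,4,0,62,-42,-30.5,4,0,62,-42,-30.5,4,0,62,-38,-28,4,0,62,0,0,0,0,62,0,0,0,0])

```text
t: 11.52
eef_pos: [0.4822, -0.2462, 0.1643]
tool_rot: [0.01, 0.509, 0.86, 0.011]
contact_force: [-0.8, 0.2, 0.4]
gripper_width: 0.723
```

```bash
python3 - <<'E'
from h import *
st()
p,r,o=pose();im,d=read_camera("wrist")
c=np.array([.4815,-.2365,.086]);a=np.linspace(0,6.28,40)
for u in wproj(p,c+.019*np.stack([np.cos(a),np.sin(a),0*a],-1),r): cv2.circle(im,(int(u[0]),int(u[1])),1,(0,0,255),-1)
W=wcloud(d,p,r);print(circ(W,c,.08,.092,.03))
cv2.imwrite("pics/w6.png",im)
im,d=read_camera("scene");x=cv2.resize(im[130:270,280:440],None,fx=4,fy=4);cv2.imwrite("pics/s6.png",x)
st();rows([(0.481,-0.237,0.11,30,2),(0.481,-0.237,0.0545,30,3)],62)
E
```

```text
t 11.53 p [ 0.4822 -0.2462  0.1643] a 28.74 tilt [ 0.028  0.009 -1.   ] F [-0.8   0.24  0.38] w 0.723
(1684, array([ 0.4814, -0.2376,  0.0837]), array([ 0.4805, -0.2367,  0.0849]), array([0.038, 0.037, 0.007]))
t 11.62 p [ 0.4824 -0.2458  0.1644] a 28.82 tilt [ 0.029  0.009 -1.   ] F [ 0.06  0.16 -1.12] w 0.725
[62, 4.3, 0.7, 27.2, -0.6]
[62, 4.3, 0.8, 27.2, -0.6]
[62, 0.1, -0.5, 18.5, -0.0]
[62, 0.1, -0.5, 18.5, -0.0]
[62, 0.1, -0.5, 18.5, -0.0]
```

View pics/w6.png

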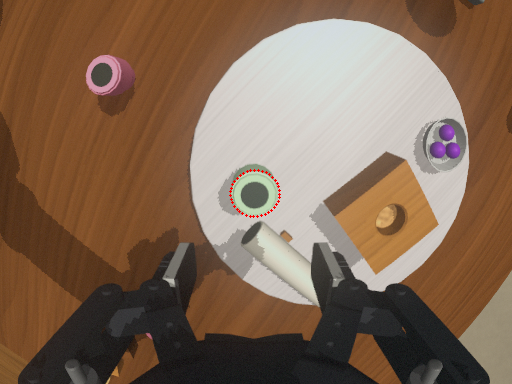

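View pics/s6.png

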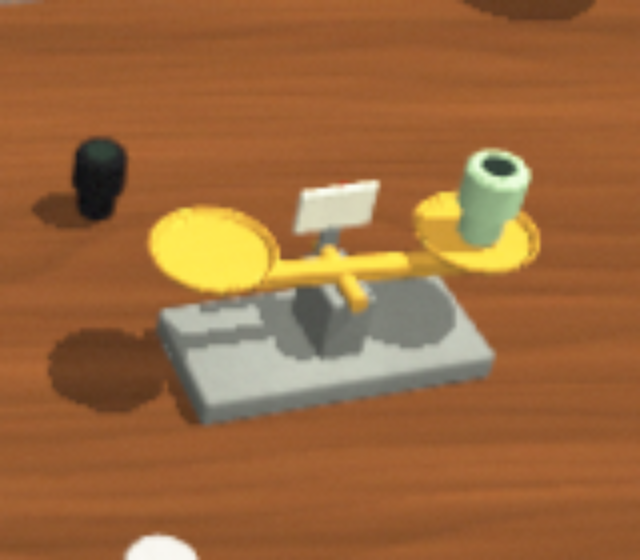

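The eyepiece stands on the left pan. B's outline matches (255,193). The jaw direction, horizontal in this view, is free of the tube at (270,240).

Call:
apply_moves(increments=[62,4.3,0.7,24,-0.6,62,4.3,0.7,24,-0.6,62,0,0,0,0])

```text
t: 12.0
eef_pos: [0.4831, -0.2326, 0.1161]
tool_rot: [0.011, 0.496, 0.868, 0.012]
contact_force: [0.9, -0.3, 0.7]
gripper_width: 0.729
```

```bash
python3 - <<'E'
from h import *
st();rows([(0.481,-0.237,0.0545,30,3)],62)
E
```

```text
t 12.0 p [ 0.4831 -0.2326  0.1161] a 30.46 tilt [ 0.031  0.01  -0.999] F [ 0.87 -0.27  0.74] w 0.729
[62, -0.8, -2.0, 20.5, 0.2]
[62, -0.8, -2.0, 20.5, 0.2]
[62, -0.8, -2.0, 20.5, 0.2]
```

Call:
apply_moves(increments=[62,-1,-2,20,0,62,-1,-2,20,0,62,-0.8,-2,19,0])

```text
t: 12.38
eef_pos: [0.4857, -0.2363, 0.0595]
tool_rot: [0.014, 0.494, 0.869, 0.013]
contact_force: [-0.7, -0.1, 0.4]
gripper_width: 0.729
```

```bash
python3 - <<'E'
from h import *
st();rows([(0.481,-0.237,0.0545,30,1)],62)
E
```

```text
t 12.38 p [ 0.4857 -0.2363  0.0595] a 30.73 tilt [ 0.038  0.009 -0.999] F [-0.71 -0.08  0.4 ] w 0.729
[62, 1.8, -4.6, 4.8, 0.7]
```

Call:
apply_moves(increments=[62,1.8,-4.6,4.8,0.5,20,0,0,0,0,20,0,0,0,0,20,0,0,0,0])

```text
t: 12.88
eef_pos: [0.4811, -0.237, 0.0552]
tool_rot: [0.014, 0.498, 0.867, 0.014]
contact_force: [0.8, 0.2, -0.6]
gripper_width: 0.431
```

```bash
python3 - <<'E'
from h import *
st();
E
```

```text
t 12.88 p [ 0.4811 -0.237   0.0552] a 30.2 tilt [ 0.038  0.01  -0.999] F [ 0.82  0.23 -0.62] w 0.431
```

Call:
apply_moves(increments=[20,0,0,-40,0,20,5,5,-48,0,20,10,10,-50,0,20,0,0,-5,0])

```text
t: 13.38
eef_pos: [0.481, -0.2171, 0.2024]
tool_rot: [0.014, 0.499, 0.867, 0.014]
contact_force: [-0.1, 0.5, -1.4]
gripper_width: 0.435
```

```bash
python3 - <<'E'
from h import *
st();rows([(0.577,0.0995,0.20,30,7)],20)
E
```

```text
t 13.38 p [ 0.481  -0.2171  0.2024] a 30.18 tilt [ 0.037  0.01  -0.999] F [-0.06  0.47 -1.39] w 0.435
[20, 32.2, 34.6, 1.3, 0.0]
[20, 32.2, 34.5, 1.3, 0.0]
[20, 32.2, 34.5, 1.3, 0.0]
[20, 32.3, 34.5, 1.3, 0.0]
[20, 32.3, 34.5, 1.3, 0.0]
[20, 32.3, 34.5, 1.3, 0.0]
[20, 32.3, 34.5, 1.3, 0.0]
```

Call:
apply_moves(increments=[20,32,34.5,1.2,0,20,32,34.5,1.2,0,20,32,34.5,1.2,0,20,32,34.5,1.2,0,20,32,34.5,1.2,0,20,32,34.5,1.2,0,20,32,34.5,1.2,0,20,0,0,0,0,20,0,0,0,0])

```text
t: 14.5
eef_pos: [0.5765, 0.105, 0.1934]
tool_rot: [0.011, 0.5, 0.866, 0.011]
contact_force: [-0.3, -0.0, -1.3]
gripper_width: 0.433
```

```bash
python3 - <<'E'
from h import *
st()
p,r,o=pose();im,d=read_camera("wrist")
c=np.array([.577,.0995,.109]);a=np.linspace(0,6.28,60)
for u in wproj(p,c+.039*np.stack([np.cos(a),np.sin(a),0*a],-1),r): cv2.circle(im,(int(u[0]),int(u[1])),1,(0,0,255),-1)
W=wcloud(d,p,r);print(circ(W,c,.1,.118,.045))
cv2.imwrite("pics/w7.png",im);rows([(0.577,0.0995,0.136,30,4)],20)
E
```

```text
t 14.5 p [0.5765 0.105  0.1934] a 29.97 tilt [ 0.03   0.007 -1.   ] F [-0.29 -0.01 -1.26] w 0.433
(5149, array([0.5777, 0.0981, 0.1065]), array([0.5736, 0.1036, 0.105 ]), array([0.077, 0.077, 0.009]))
[20, -1.2, -1.1, 14.3, -0.0]
[20, -1.2, -1.1, 14.3, -0.0]
[20, -1.2, -1.1, 14.3, -0.0]
[20, -1.2, -1.1, 14.3, -0.0]
```

View pics/w7.png

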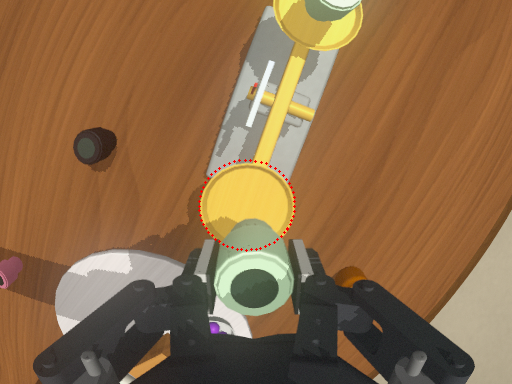

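Call:
apply_moves(increments=[20,-1,-1,14,0,20,-1,-1,14,0,20,-1,-1,14,0,20,-1,-1,12,0,20,0,0,0,0])

```text
t: 15.18
eef_pos: [0.5751, 0.0961, 0.1343]
tool_rot: [0.01, 0.502, 0.865, 0.01]
contact_force: [-0.5, 0.2, -1.2]
gripper_width: 0.427
```

```bash
python3 - <<'E'
from h import *
st();rows([(0.577,0.0990,0.134,30,2)],20)
E
```

```text
t 15.18 p [0.5751 0.0961 0.1343] a 29.68 tilt [ 0.027  0.006 -1.   ] F [-0.51  0.15 -1.2 ] w 0.427
[20, 0.8, 1.5, 0.2, -0.2]
[20, 0.8, 1.5, 0.2, -0.2]
```

Call:
apply_moves(increments=[20,1,1.5,1.5,0,20,0.5,1.5,1.5,0])

```text
t: 15.42
eef_pos: [0.5777, 0.0991, 0.1318]
tool_rot: [0.011, 0.502, 0.864, 0.01]
contact_force: [-0.1, 0.6, -1.3]
gripper_width: 0.429
```

```bash
python3 - <<'E'
from h import *
st()
E
```

```text
t 15.43 p [0.5777 0.0991 0.1318] a 29.67 tilt [ 0.028  0.007 -1.   ] F [-0.1   0.62 -1.33] w 0.429
```

Call:
apply_moves(increments=[20,0,0,1.2,0,20,0,0,1.2,0])

```text
t: 15.68
eef_pos: [0.5784, 0.0997, 0.1298]
tool_rot: [0.011, 0.502, 0.865, 0.011]
contact_force: [-0.2, 0.6, -0.3]
gripper_width: 0.431
```

```bash
python3 - <<'E'
from h import *
st()
E
```

```text
t 15.68 p [0.5784 0.0997 0.1298] a 29.71 tilt [ 0.03   0.007 -1.   ] F [-0.16  0.64 -0.33] w 0.431
```

Call:
apply_moves(increments=[20,0,0,1,0])

```text
t: 15.8
eef_pos: [0.5785, 0.0997, 0.129]
tool_rot: [0.011, 0.502, 0.865, 0.011]
contact_force: [-0.4, 0.1, 0.8]
gripper_width: 0.432
```

Call:
apply_moves(increments=[20,0,0,1,0])

```text
t: 15.92
eef_pos: [0.5785, 0.0996, 0.1281]
tool_rot: [0.011, 0.502, 0.865, 0.011]
contact_force: [-0.5, 0.0, 0.5]
gripper_width: 0.436
```

```bash
python3 - <<'E'
from h import *
im,d=read_camera("scene");x=cv2.resize(im[130:270,280:440],None,fx=4,fy=4);cv2.imwrite("pics/s8.png",x);st()
E
```

```text
t 15.97 p [0.5785 0.0996 0.128 ] a 29.71 tilt [ 0.03   0.007 -1.   ] F [-0.94 -0.68  0.33] w 0.43
```

View pics/s8.png

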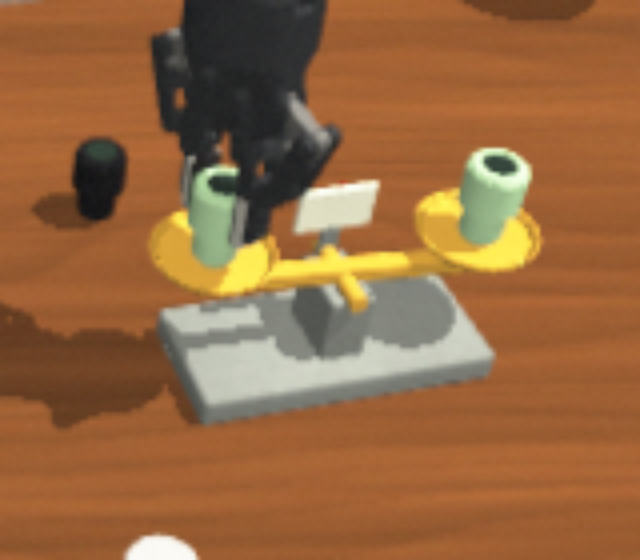

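In contact, with about 1.8 N on the pan. Releasing.

Call:
apply_moves(increments=[62,0,0,0,0,62,0,0,0,0,62,0,0,0,0])

```text
t: 16.35
eef_pos: [0.579, 0.0997, 0.1282]
tool_rot: [0.011, 0.502, 0.865, 0.011]
contact_force: [0.2, 0.3, 0.3]
gripper_width: 0.726
```

```bash
python3 - <<'E'
from h import *
st()
p,r,o=pose();im,d=read_camera("wrist");cv2.imwrite("pics/w9.png",im)
rows([(0.577,0.0990,0.23,30,3)],20)
E
```

```text
t 16.35 p [0.579  0.0997 0.1282] a 29.7 tilt [ 0.031  0.008 -0.999] F [0.24 0.3  0.3 ] w 0.726
[20, -0.2, 0.3, -33.9, -0.1]
[20, -0.2, 0.3, -33.9, -0.1]
[20, -0.2, 0.3, -33.9, -0.1]
```

View pics/w9.png

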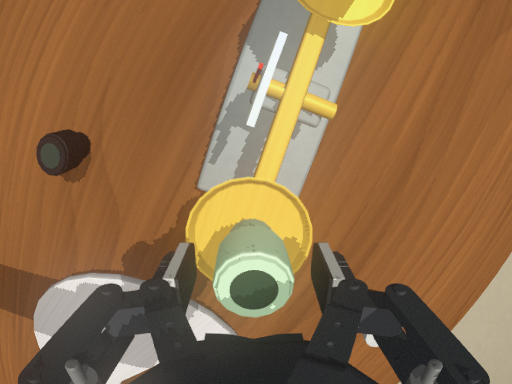

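Clear. I'll rise and wait for the beam to settle.

Call:
apply_moves(increments=[62,0,0.3,-25,0,62,0,0.3,-35,0,62,0,0.3,-35,0,62,0,0,0,0,62,0,0,0,0,62,0,0,0,0,62,0,0,0,0,62,0,0,0,0,62,0,0,0,0,62,0,0,0,0])

```text
t: 17.65
eef_pos: [0.5747, 0.0991, 0.2221]
tool_rot: [0.009, 0.502, 0.865, 0.008]
contact_force: [0.3, 0.7, -0.3]
gripper_width: 0.725
```

```bash
python3 - <<'E'
from h import *
st()
p,r,o=pose();im,d=read_camera("wrist");cv2.imwrite("pics/w10.png",im);W=wcloud(d,p,r)
im,ds=read_camera("scene");x=cv2.resize(im[130:270,280:440],None,fx=4,fy=4);cv2.imwrite("pics/s10.png",x)
im,dt=read_camera("top")
for n,w in (("w",W),("s",cloud("scene",ds)),("t",cloud("top",dt))):
  for c in ((.545,.276),(.577,.099)):
    m=np.hypot(w[...,0]-c[0],w[...,1]-c[1]);q=w[...,2]
    m1=(m>.024)&(m<.034)&(q>.075)&(q<.13);m2=(m<.03)&(q>.135)&(q<.175)
    Q=w[m2];print(n,c,"floor",np.median(q[m1]).round(4),"top",np.median(q[m2]).round(4),m2.sum(),((Q.min(0)+Q.max(0))/2).round(4) if len(Q) else 0)
E
```

```text
t 17.65 p [0.5747 0.0991 0.2221] a 29.7 tilt [ 0.025  0.005 -1.   ] F [ 0.35  0.71 -0.31] w 0.725
w (0.545, 0.276) floor 0.086 top 0.1415 626 [0.549  0.2701 0.1397]
w (0.577, 0.099) floor 0.1043 top 0.1599 2120 [0.5786 0.0991 0.1489]
s (0.545, 0.276) floor 0.0877 top 0.1433 147 [0.5472 0.2771 0.1413]
s (0.577, 0.099) floor 0.1059 top 0.1577 259 [0.5809 0.0989 0.1498]
t (0.545, 0.276) floor 0.0883 top nan 0 0
t (0.577, 0.099) floor 0.1064 top 0.1612 108 [0.5807 0.0946 0.1509]
  return _methods._mean(a, axis=axis, dtype=dtype,
  ret = ret.dtype.type(ret / rcount)
```

View pics/s10.png

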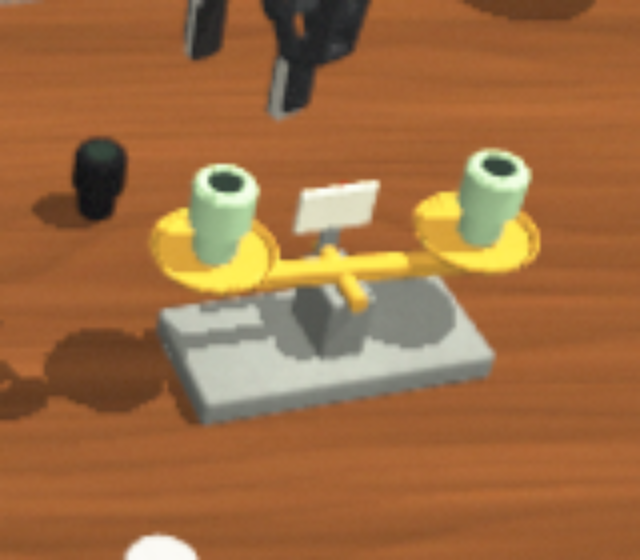

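The left pan is down (floor 0.087 against 0.105 on the right), with both released. The first eyepiece, A, is therefore the heavier, and my lift forces agree. Next I go back for A.

```bash
python3 - <<'E'
from h import *
rows([(0.546,0.277,0.185,30,4)],62)
E
```

```text
[62, 42.2, 15.6, 9.4, -0.1]
[62, 42.2, 15.6, 9.4, -0.1]
[62, 42.2, 15.7, 9.4, -0.1]
[62, 42.2, 15.7, 9.4, -0.1]
```

Call:
apply_moves(increments=[62,42,15.5,7,0,62,42,15.5,7,0,62,42,15.5,7,0,62,38,14,9,0,62,0,0,0,0,62,0,0,0,0])

```text
t: 18.55
eef_pos: [0.5476, 0.2758, 0.1925]
tool_rot: [0.011, 0.503, 0.864, 0.009]
contact_force: [-0.5, -0.3, 0.6]
gripper_width: 0.725
```

```bash
python3 - <<'E'
from h import *
st()
p,r,o=pose();im,d=read_camera("wrist")
c=np.array([.546,.277,.143]);a=np.linspace(0,6.28,60)
for u in wproj(p,c+.019*np.stack([np.cos(a),np.sin(a),0*a],-1),r): cv2.circle(im,(int(u[0]),int(u[1])),1,(0,0,255),-1)
W=wcloud(d,p,r);print(circ(W,c,.135,.15,.03))
cv2.imwrite("pics/w11.png",im);rows([(0.546,0.277,0.160,30,2),(0.546,0.277,0.112,30,3)],62)
E
```

```text
t 18.55 p [0.5476 0.2758 0.1925] a 29.54 tilt [ 0.028  0.006 -1.   ] F [-0.48 -0.26  0.6 ] w 0.725
(2064, array([0.5457, 0.2766, 0.1399]), array([0.5447, 0.278 , 0.1417]), array([0.037, 0.037, 0.01 ]))
[62, 0.8, -0.8, 16.2, -0.2]
[62, 0.8, -0.8, 16.2, -0.2]
[62, 0.1, -0.4, 16.0, -0.0]
[62, 0.1, -0.4, 16.0, -0.0]
[62, 0.1, -0.4, 16.0, -0.0]
```

View pics/w11.png

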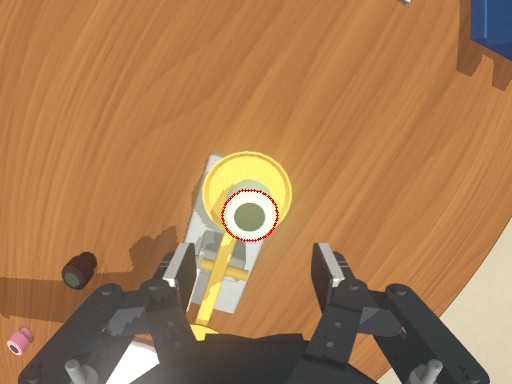

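The outline fits the A eyepiece at (250,216). Descending.

Call:
apply_moves(increments=[62,0.8,-0.8,16,0,62,0.8,-0.8,16,0,62,0,-0.3,14,0,62,0,-0.3,14,0,62,0,0,8,0,62,0,0,0,0])

```text
t: 19.35
eef_pos: [0.5469, 0.2731, 0.1188]
tool_rot: [0.01, 0.506, 0.863, 0.009]
contact_force: [-0.4, -1.1, 0.6]
gripper_width: 0.73
```

```bash
python3 - <<'E'
from h import *
st();rows([(0.546,0.277,0.112,30,2)],62)
E
```

```text
t 19.35 p [0.5469 0.2731 0.1188] a 29.26 tilt [ 0.026  0.004 -1.   ] F [-0.41 -1.07  0.63] w 0.73
[62, 1.9, 0.5, 3.4, -0.4]
[62, 1.9, 0.5, 3.4, -0.4]
```

Call:
apply_moves(increments=[62,1.9,0.5,3.2,0,62,1.9,0.5,3.2,0,62,0,0,0,0])

```text
t: 19.73
eef_pos: [0.5467, 0.2779, 0.1129]
tool_rot: [0.011, 0.505, 0.863, 0.009]
contact_force: [0.3, -0.6, 0.1]
gripper_width: 0.726
```

```bash
python3 - <<'E'
from h import *
st();rows([(0.546,0.277,0.112,30,1)],62)
E
```

```text
t 19.73 p [0.5467 0.2779 0.1129] a 29.28 tilt [ 0.028  0.006 -1.   ] F [ 0.28 -0.55  0.08] w 0.726
[62, -0.4, -1.0, 0.9, -0.7]
```

Call:
apply_moves(increments=[62,-0.3,-1,0,0,20,0,0,0,0,20,0,0,0,0,20,0,0,0,0], squeeze=60)

```text
t: 20.23
eef_pos: [0.546, 0.2771, 0.114]
tool_rot: [0.01, 0.506, 0.863, 0.01]
contact_force: [0.3, 0.0, 0.1]
gripper_width: 0.435
```

Call:
apply_moves(increments=[20,0,0,-3,0,20,0,0,-3,0,20,0,0,-3,0,20,0,0,-3,0,20,0,0,-3,0,20,0,0,-3,0,20,0,0,-5,0,20,0,0,-10,0,20,0,0,-30,0,20,0,0,-30,0])

```text
t: 21.48
eef_pos: [0.5415, 0.2755, 0.2086]
tool_rot: [0.01, 0.506, 0.863, 0.007]
contact_force: [0.4, -0.1, -1.9]
gripper_width: 0.429
```

```bash
python3 - <<'E'
from h import *
st()
p,r,o=pose();im,d=read_camera("wrist");cv2.imwrite("pics/w12.png",im)
im,ds=read_camera("scene");x=cv2.resize(im[130:270,280:440],None,fx=4,fy=4);cv2.imwrite("pics/s12.png",x)
rows([(0.61,-0.2015,0.20,30,9)],20)
E
```

```text
t 21.48 p [0.5415 0.2755 0.2086] a 29.26 tilt [ 0.024  0.003 -1.   ] F [ 0.43 -0.08 -1.9 ] w 0.429
[20, -49.9, -19.5, 1.1, -0.1]
[20, -49.9, -19.6, 1.1, -0.1]
[20, -49.9, -19.7, 1.1, -0.1]
[20, -49.8, -19.8, 1.1, -0.1]
[20, -49.8, -19.8, 1.1, -0.1]
[20, -49.8, -19.9, 1.1, -0.1]
[20, -49.8, -20.0, 1.1, -0.1]
[20, -49.7, -20.0, 1.1, -0.1]
[20, -49.7, -20.1, 1.1, -0.1]
```

View pics/s12.png

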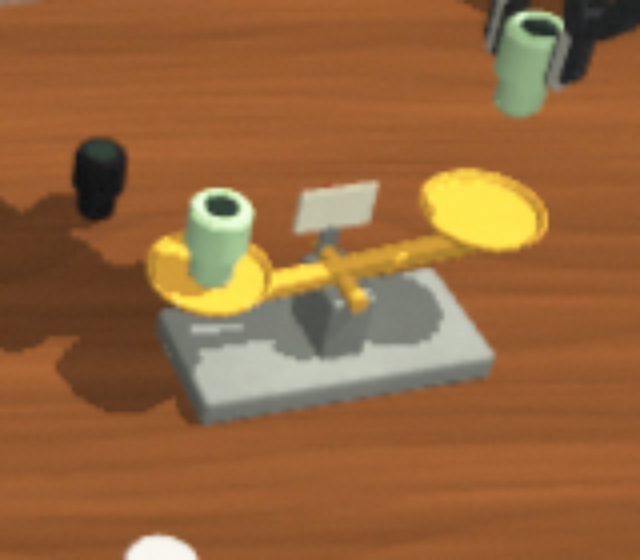

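A is held, and B stays upright on the right pan, now down. On to the stand.

Call:
apply_moves(increments=[20,-50,-19.5,1,0,20,-50,-19.5,1,0,20,-50,-19.5,1,0,20,-50,-20,1,0,20,-50,-20,1,0,20,-50,-20,1,0,20,-50,-20,1,0,20,-50,-20,1,0,20,-46,-18,1,0,20,0,0,0,0,20,0,0,0,0])

```text
t: 22.95
eef_pos: [0.6074, -0.2101, 0.1925]
tool_rot: [0.008, 0.503, 0.864, 0.009]
contact_force: [-0.2, 0.3, -2.1]
gripper_width: 0.43
```

```bash
python3 - <<'E'
from h import *
st()
p,r,o=pose();im,d=read_camera("wrist")
a=np.linspace(0,6.28,60)
c=np.array([.61,-.2015,.072])
for u in wproj(p,c+.016*np.stack([np.cos(a),np.sin(a),0*a],-1),r): cv2.circle(im,(int(u[0]),int(u[1])),1,(0,0,255),-1)
cv2.imwrite("pics/w13.png",cv2.resize(im[100:350,130:400],None,fx=2.5,fy=2.4))
rows([(0.61,-0.2015,0.15,30,3)],20)
# stand centre from top+scene: fit square to top face
for n in ("top","scene"):
    W=np.load(n+"_W.npy")
    m=(np.hypot(W[...,0]-.61,W[...,1]+.2)<.065)&(W[...,2]>.066)&(W[...,2]<.08)
    print(n,cv2.minAreaRect((W[m][:,:2]*1000).astype(np.float32)))
    b=(np.hypot(W[...,0]-.61,W[...,1]+.2)<.018)&(W[...,2]<.066);print("bore px",b.sum(),W[b].mean(0))
W=np.load("w1.npy");m=(np.hypot(W[...,0]-.61,W[...,1]+.2)<.065)&(W[...,2]>.066)&(W[...,2]<.08)
print(cv2.minAreaRect((W[m][:,:2]*1000).astype(np.float32)))
E
```

```text
t 22.95 p [ 0.6074 -0.2101  0.1925] a 29.58 tilt [ 0.022  0.008 -1.   ] F [-0.19  0.29 -2.13] w 0.43
[20, 2.2, 2.0, 14.3, -0.1]
[20, 2.2, 2.0, 14.3, -0.1]
[20, 2.2, 2.0, 14.3, -0.1]
top ((609.8674926757812, -201.28387451171875), (83.97852325439453, 84.86943054199219), 67.56221771240234)
bore px 125 [ 0.6134821  -0.20343172  0.05605356]
scene ((609.7027587890625, -202.0947723388672), (85.14356994628906, 88.00810241699219), 67.43131256103516)
bore px 66 [ 0.59925893 -0.20204541  0.05768634]
((609.3179321289062, -202.80044555664062), (85.47832489013672, 84.94733428955078), 67.82454681396484)
```

View pics/w13.png

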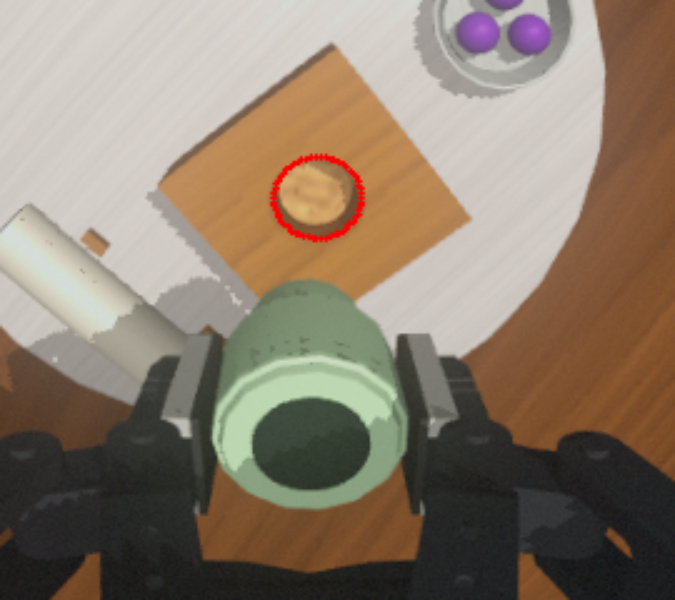

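```bash
python3 - <<'E'
from h import *
p,r,o=pose();im,d=read_camera("wrist");W=wcloud(d,p,r)
m=(np.hypot(W[...,0]-p[0],W[...,1]-p[1])<.035)&(W[...,2]>p[2]-.03)&(W[...,2]<p[2]+.06)
vv,uu=np.where(m);print(uu.min(),uu.max(),vv.min(),vv.max())
# local (tool frame) coords of eyepiece points
L=r.inv().apply(W[m]-p)*1e3
mask=np.abs(L[:,1])<17
L=L[mask]
zt=np.percentile(L[:,2],2);print("top z tool",zt)
tp=L[L[:,2]<zt+4];print("top rng",tp.min(0),tp.max(0),"mid",(tp.min(0)+tp.max(0))/2)
# planar fit of top
A=np.c_[tp[:,:2],np.ones(len(tp))];print("plane",np.linalg.lstsq(A,tp[:,2],rcond=None)[0])
a=np.linspace(0,6.28,80);big=cv2.resize(im,None,fx=3,fy=3)
tilt=r.as_matrix()[:,2]
off=float((tp.min(0)+tp.max(0))[0]/2)
for col,ax in (((0,0,255),np.array([0,0,-1.])),((255,0,0),tilt)):
    c0=p+r.apply([off/1e3,0,zt/1e3])
    for h,rad in ((0,.019),(.030,.019),(.032,.014),(.051,.014),(.056,.0105)):
        for u in wproj(p,c0+ax*h+rad*np.stack([np.cos(a),np.sin(a),0*a],-1),r): cv2.circle(big,(int(u[0]*3+1),int(u[1]*3+1)),1,col,-1)
cv2.imwrite("pics/w14.png",big[560:960,560:960][:, :])
E
```

```text
167 347 216 330
top z tool -29.49607162915368
top rng [-17.64509545 -16.98154448 -30.63593939] [ 18.16096152  16.98557931 -25.49648888] mid [ 2.57933036e-01  2.01741357e-03 -2.80662141e+01]
plane [ 2.35768910e-02  1.08069565e-02 -2.81396854e+01]
```

View pics/w14.png

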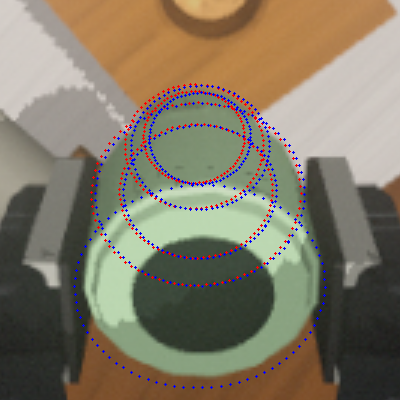

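Call:
apply_moves(increments=[20,2,2,20,0,20,2,2,20,0,20,2,2,20,0,20,0,0,12,0,20,0,0,0,0,20,0,0,0,0])

```text
t: 23.8
eef_pos: [0.6116, -0.1927, 0.1145]
tool_rot: [0.006, 0.499, 0.867, 0.01]
contact_force: [-0.2, -0.0, -1.8]
gripper_width: 0.435
```

```bash
python3 - <<'E'
from h import *
st()
rows([(0.609,-0.202,0.112,None,1)],20)
E
```

```text
t 23.8 p [ 0.6116 -0.1927  0.1145] a 30.18 tilt [ 0.02   0.011 -1.   ] F [-0.25 -0.02 -1.79] w 0.435
[20, -6.8, -7.0, 2.3, -0.0]
```

Call:
apply_moves(increments=[20,-3.5,-3.5,1,0,20,-3.3,-3.5,1,0,20,0,0,0,0])

```text
t: 24.18
eef_pos: [0.6095, -0.2038, 0.1139]
tool_rot: [0.007, 0.499, 0.867, 0.01]
contact_force: [0.9, -0.5, -1.9]
gripper_width: 0.428
```

```bash
python3 - <<'E'
from h import *
st()
rows([(0.609,-0.202,0.103,None,2)],20)
p,r,o=pose();im,d=read_camera("wrist");cv2.imwrite("pics/w15.png",cv2.resize(im[120:350,130:400],None,fx=2.5,fy=2.5))
E
```

```text
t 24.18 p [ 0.6095 -0.2038  0.1139] a 30.13 tilt [ 0.023  0.01  -1.   ] F [ 0.91 -0.53 -1.86] w 0.428
[20, 0.9, 0.1, 5.4, -0.0]
[20, 0.9, 0.1, 5.4, -0.0]
```

View pics/w15.png

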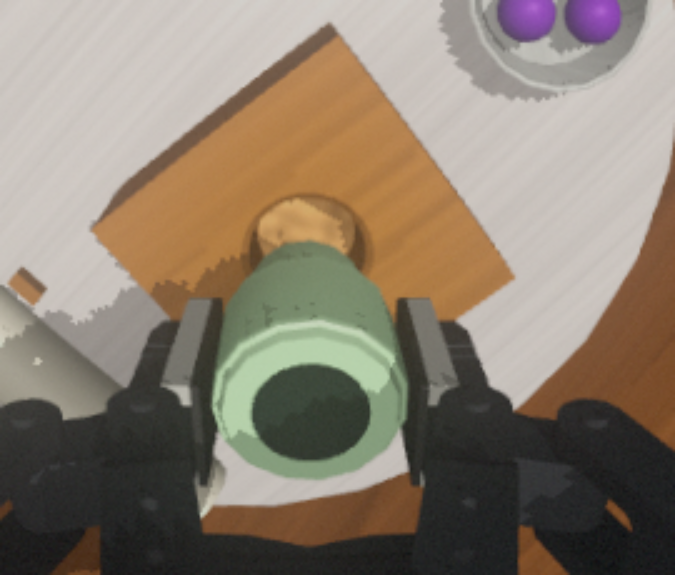

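Call:
apply_moves(increments=[20,0.9,0,5,0,20,0.9,0,5,0,20,0,0,0,0], squeeze=90)

```text
t: 24.6
eef_pos: [0.609, -0.2013, 0.1032]
tool_rot: [0.007, 0.499, 0.867, 0.01]
contact_force: [0.1, -0.0, -1.0]
gripper_width: 0.421
```

```bash
python3 - <<'E'
from h import *
st()
rows([(0.609,-0.202,0.097,None,2)],20)
E
```

```text
t 24.6 p [ 0.609  -0.2013  0.1032] a 30.16 tilt [ 0.023  0.011 -1.   ] F [ 0.12 -0.01 -0.96] w 0.421
[20, -0.3, -0.3, 3.1, -0.0]
[20, -0.3, -0.3, 3.1, -0.0]
```

Call:
apply_moves(increments=[20,-0.3,-0.3,3,0,20,-0.3,-0.3,3,0])

```text
t: 24.85
eef_pos: [0.6091, -0.202, 0.0969]
tool_rot: [0.007, 0.499, 0.867, 0.01]
contact_force: [-0.2, -0.7, -1.9]
gripper_width: 0.417
```

```bash
python3 - <<'E'
from h import *
st()
rows([(0.609,-0.202,0.092,None,2)],20)
E
```

```text
t 24.85 p [ 0.6091 -0.202   0.0969] a 30.18 tilt [ 0.023  0.011 -1.   ] F [-0.2  -0.69 -1.91] w 0.417
[20, 0.0, -0.1, 2.4, -0.0]
[20, 0.0, -0.1, 2.4, -0.0]
```

Call:
apply_moves(increments=[20,0,0,2,0,20,0,0,2,0])

```text
t: 25.1
eef_pos: [0.6092, -0.202, 0.0925]
tool_rot: [0.007, 0.499, 0.867, 0.01]
contact_force: [-1.0, -0.6, -2.1]
gripper_width: 0.421
```

Call:
apply_moves(increments=[20,0,0,2,0,20,0,0,1.5,0])

```text
t: 25.35
eef_pos: [0.6093, -0.202, 0.0887]
tool_rot: [0.007, 0.499, 0.867, 0.01]
contact_force: [0.3, 0.0, -1.8]
gripper_width: 0.421
```

```bash
python3 - <<'E'
from h import *
st()
E
```

```text
t 25.35 p [ 0.6093 -0.202   0.0887] a 30.18 tilt [ 0.023  0.011 -1.   ] F [ 0.27  0.03 -1.76] w 0.421
```

Call:
apply_moves(increments=[20,0,0,1.2,0,20,0,0,1.2,0])

```text
t: 25.6
eef_pos: [0.6094, -0.202, 0.0862]
tool_rot: [0.007, 0.499, 0.867, 0.01]
contact_force: [0.6, -0.1, -1.4]
gripper_width: 0.424
```

Call:
apply_moves(increments=[20,0,0,1,0,20,0,0,0,0])

```text
t: 25.85
eef_pos: [0.6094, -0.202, 0.0851]
tool_rot: [0.007, 0.499, 0.867, 0.01]
contact_force: [-0.2, 0.3, -1.5]
gripper_width: 0.423
```

Call:
apply_moves(increments=[20,0,0,1,0,20,0,0,0,0])

```text
t: 26.1
eef_pos: [0.6095, -0.202, 0.0841]
tool_rot: [0.007, 0.499, 0.867, 0.01]
contact_force: [-0.5, -0.7, -2.4]
gripper_width: 0.421
```

Call:
apply_moves(increments=[20,0,0,1,0,20,0,0,0,0])

```text
t: 26.35
eef_pos: [0.6095, -0.202, 0.083]
tool_rot: [0.007, 0.499, 0.867, 0.01]
contact_force: [-1.3, 0.1, -0.6]
gripper_width: 0.418
```

Call:
apply_moves(increments=[20,0,0,1,0,20,0,0,0,0])

```text
t: 26.6
eef_pos: [0.6097, -0.202, 0.0823]
tool_rot: [0.008, 0.499, 0.867, 0.01]
contact_force: [-1.1, 0.4, -0.2]
gripper_width: 0.422
```

Call:
apply_moves(increments=[20,0,0,0.8,0,20,0,0,0,0])

```text
t: 26.85
eef_pos: [0.6097, -0.2021, 0.082]
tool_rot: [0.008, 0.499, 0.867, 0.011]
contact_force: [-1.9, 0.6, 1.3]
gripper_width: 0.422
```

Call:
apply_moves(increments=[20,0,0,0.7,0,20,0,0,0.7,0])

```text
t: 27.1
eef_pos: [0.6098, -0.2022, 0.0813]
tool_rot: [0.008, 0.499, 0.867, 0.011]
contact_force: [-2.8, -0.1, 8.1]
gripper_width: 0.426
```

Call:
apply_moves(increments=[20,0,0,0.7,0,20,0,0,0.7,0])

```text
t: 27.35
eef_pos: [0.6098, -0.2023, 0.0811]
tool_rot: [0.008, 0.499, 0.867, 0.011]
contact_force: [-4.1, 1.5, 7.6]
gripper_width: 0.417
```

Equilibrium is about 13.6 N per mm of commanded shift. Now 1.1 mm per row to hold 15 N, easing off the slight sideways load, and reading often.

Call:
apply_moves(increments=[20,0.1,-0.2,1,0,20,0.1,-0.2,1.05,0])

```text
t: 27.6
eef_pos: [0.6098, -0.2023, 0.0808]
tool_rot: [0.008, 0.499, 0.867, 0.012]
contact_force: [-3.2, 1.8, 10.5]
gripper_width: 0.419
```

Call:
apply_moves(increments=[20,0.1,-0.2,1.1,0,20,0.1,-0.2,1.1,0])

```text
t: 27.85
eef_pos: [0.6098, -0.2023, 0.0807]
tool_rot: [0.008, 0.499, 0.867, 0.013]
contact_force: [-3.4, 2.2, 10.8]
gripper_width: 0.426
```

Call:
apply_moves(increments=[20,0.1,-0.2,1.25,0,20,0.1,-0.2,1.3,0])

```text
t: 28.1
eef_pos: [0.6098, -0.2024, 0.0806]
tool_rot: [0.008, 0.499, 0.866, 0.013]
contact_force: [-4.6, 2.9, 12.3]
gripper_width: 0.423
```

Call:
apply_moves(increments=[20,0.1,-0.2,1.35,0,20,0.1,-0.2,1.35,0])

```text
t: 28.35
eef_pos: [0.6097, -0.2025, 0.0805]
tool_rot: [0.009, 0.499, 0.866, 0.014]
contact_force: [-4.8, 2.1, 13.9]
gripper_width: 0.421
```

Call:
apply_moves(increments=[20,0.1,-0.2,1.35,0,20,0.1,-0.2,1.35,0,20,0.1,-0.2,1.35,0])

```text
t: 28.72
eef_pos: [0.6097, -0.2026, 0.0805]
tool_rot: [0.009, 0.499, 0.866, 0.016]
contact_force: [-4.5, 2.2, 13.2]
gripper_width: 0.42
```

Call:
apply_moves(increments=[20,0.1,-0.2,1.35,0,20,0.1,-0.2,1.35,0,20,0.1,-0.2,1.35,0])

```text
t: 29.1
eef_pos: [0.6097, -0.2026, 0.0805]
tool_rot: [0.009, 0.499, 0.866, 0.017]
contact_force: [-5.0, 2.2, 13.4]
gripper_width: 0.425
```

Call:
apply_moves(increments=[20,0.1,-0.2,1.35,0,20,0.1,-0.2,1.35,0,20,0.1,-0.2,1.35,0])

```text
t: 29.48
eef_pos: [0.6097, -0.2027, 0.0805]
tool_rot: [0.01, 0.5, 0.866, 0.019]
contact_force: [-5.3, 2.1, 12.9]
gripper_width: 0.421
```

Call:
apply_moves(increments=[20,0,0,1.35,0,20,0,0,1.35,0,20,0,0,1.35,0,20,0,0,1.35,0])

```text
t: 29.98
eef_pos: [0.6096, -0.2028, 0.0805]
tool_rot: [0.009, 0.5, 0.866, 0.021]
contact_force: [-5.9, 2.3, 13.9]
gripper_width: 0.421
```

Call:
apply_moves(increments=[20,0,0,0.6,0,20,0,0,0,0])

```text
t: 30.22
eef_pos: [0.6095, -0.2027, 0.0817]
tool_rot: [0.009, 0.5, 0.866, 0.021]
contact_force: [-2.0, 1.5, 5.8]
gripper_width: 0.421
```

```bash
python3 - <<'E'
from h import *
st()
E
```

```text
t 30.23 p [ 0.6095 -0.2027  0.0817] a 29.98 tilt [ 0.037  0.028 -0.999] F [-1.95  1.47  5.77] w 0.421
```

Call:
apply_moves(increments=[20,0,0,0,0,20,0,0,0,0])

```text
t: 30.48
eef_pos: [0.6095, -0.2026, 0.082]
tool_rot: [0.009, 0.5, 0.866, 0.021]
contact_force: [-2.6, -0.1, 2.6]
gripper_width: 0.423
```

Call:
apply_moves(increments=[62,0,0,0,0,62,0,0,0,0,62,0,0,0,0])

```text
t: 30.85
eef_pos: [0.61, -0.2028, 0.0813]
tool_rot: [0.01, 0.5, 0.866, 0.021]
contact_force: [0.3, -0.1, -0.0]
gripper_width: 0.727
```

```bash
python3 - <<'E'
from h import *
st()
im,d=read_camera("wrist");cv2.imwrite("pics/w16.png",im)
p,r,o=pose();rows([(p[0],p[1],0.2,None,3)],62)
E
```

```text
t 30.85 p [ 0.61   -0.2028  0.0813] a 29.98 tilt [ 0.038  0.027 -0.999] F [ 0.31 -0.11 -0.04] w 0.727
[62, 0.2, 1.8, -39.5, -0.0]
[62, 0.2, 1.8, -39.5, -0.0]
[62, 0.2, 1.8, -39.5, -0.0]
```

View pics/w16.png

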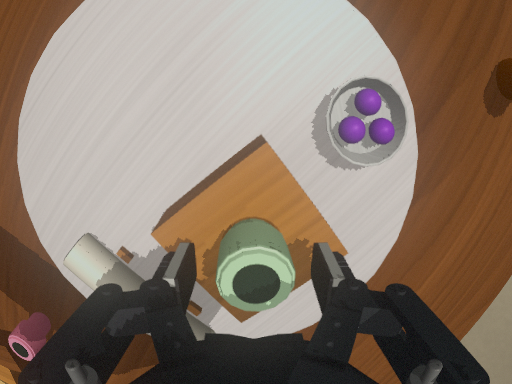

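The eyepiece is released and seated, with the fingers clear of it. Rising straight up and checking.

Call:
apply_moves(increments=[62,0.2,1,-20,0,62,0.2,1.5,-35,0,62,0.2,1.5,-40,0,62,0,0,-30,0,62,0,0,0,0,62,0,0,0,0,62,0,0,0,0])

```text
t: 31.78
eef_pos: [0.6087, -0.2045, 0.2158]
tool_rot: [0.011, 0.5, 0.865, 0.022]
contact_force: [0.2, 0.3, -0.2]
gripper_width: 0.726
```

```bash
python3 - <<'E'
from h import *
st()
p,r,o=pose();im,d=read_camera("wrist");W=wcloud(d,p,r);cv2.imwrite("pics/w17.png",im)
m=(np.hypot(W[...,0]-.61,W[...,1]+.202)<.03)&(W[...,2]>.095)
Q=W[m];print("A top",np.percentile(Q[:,2],[5,50,95]).round(4),((Q.min(0)+Q.max(0))/2).round(4))
im,ds=read_camera("scene");cv2.imwrite("pics/s17.png",cv2.resize(im[120:310,120:440],None,fx=2.5,fy=2.5))
w=cloud("scene",ds)
m=(np.hypot(w[...,0]-.61,w[...,1]+.202)<.025)&(w[...,2]>.1)
Q=w[m];print("A scene",np.percentile(Q[:,2],[5,50,95]).round(4))
tq=Q[Q[:,2]>np.percentile(Q[:,2],60)]
E
```

```text
t 31.77 p [ 0.6087 -0.2045  0.2158] a 29.92 tilt [ 0.041  0.026 -0.999] F [ 0.23  0.35 -0.23] w 0.726
A top [0.11   0.2981 0.3134] [ 0.6099 -0.1983  0.2063]
A scene [0.1093 0.4281 0.5034]
```

View pics/s17.png

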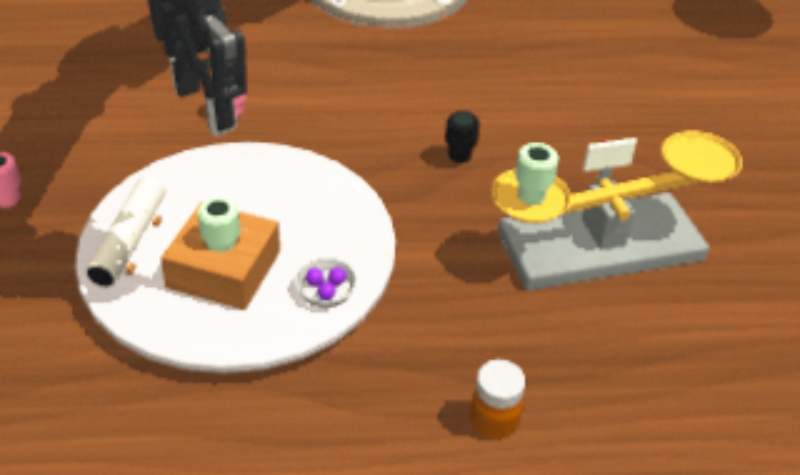

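View pics/w17.png

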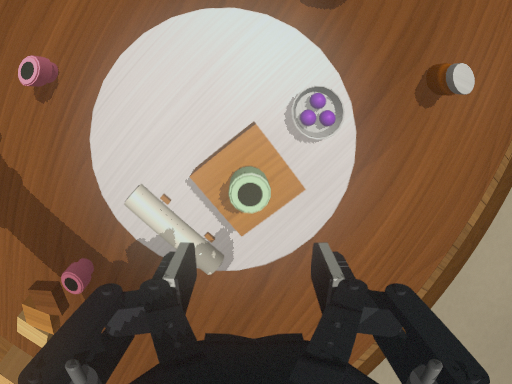

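The scene picture shows A in the stand bore (near (218,225)), B on the right pan at (537,175), and the dish, tube and jar in their places. Handing in.

```bash
python3 - <<'E'
from h import *
st();print(hand_in())
E
```

```text
t 31.88 p [ 0.6085 -0.2044  0.2154] a 29.92 tilt [ 0.04   0.026 -0.999] F [ 0.26  0.46 -0.27] w 0.726
the job is handed in; nothing more can be done
None
```

I handed the job in at t ≈ 31.9 s: the heavier eyepiece is seated in the stand's bore and the lighter one is still on its pan.

- **Weighing:** I set the first eyepiece (the one nearer the bead dish at the start) on the left pan and the second on the right, and let go of both. The beam stayed fully left-down for more than a second; the left pan floor was at about 0.087 m and the right at about 0.105 m. The force readings while each was held also gave the left one as heavier, roughly 1.9 N against 1.3 N.
- **Seating:** I put that eyepiece foot down in the bore, felt the cork about 17 mm below the mouth, and pressed with about 15 N on the cork for about 1.7 s. That is 13 to 14 N read plus the eyepiece's own weight of nearly 2 N. The highest reading was about 16 N on the cork. I then let go and rose clear.
- **Last checks:** The eyepiece stands in the bore, its top about 0.110 m up where about 0.111 m was expected. The lighter one is upright on the right pan. The dish, tube and jar look unmoved, and the wrist force was about zero.

**Off-nominal:**
- There was a sideways load of up to about 6 N against the bore wall during the press, and the tool was about 2 to 3° off upright by the end.
- The left pan briefly took about 16 N when I felt for its stop; the limit is 20 N.
- The last automatic height measurement partly caught the gripper's fingers, so I used only its lowest values together with the pictures.

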